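# Lock the reject box: line up the slotted disc and push the bar through

## Task

Lock the grey reject box: turn its yellow slotted disc, by pushing one of the black pegs, until the slot lines up with the steel bar, then push the bar by its blue tab through the slot and the staple on the red lid, fully home against the guide. This is all pushing: lift nothing, keep the bar in its channel, and leave the counter and pen on the box and the things round about where they lie. Take the hand clear at the end.

Things in the scene. Friction and masses are not known exactly. Their poses are not given: they have to be found in the camera images.
- reject_box: Grey reject box fixed to the table, deck 70 mm above the table. Origin: on the table straight under the disc's axis. z up, +y the way the bar is pushed. It spans x = -67 to +67 mm, y = -260 to +180 mm: bare metal deck to y = +50 mm, red lid flap (shut, does not move) beyond. Two channel rails (outer width 32 mm, 8 mm high) run along x = 0 from y = -258 to -52 mm.
- guide (a point): Steel strap over the channel that guides the bar and stops its tab: 18 mm high, 64 mm wide over its feet, y = -81 to -52 mm in the box's frame. Point: middle of its underside, on the deck.
- staple (a point): Steel staple on the red flap that the bar passes under: 18 mm high, 67 mm wide over its feet, y = +59 to +75 mm in the box's frame, opening 19 mm wide. Point: middle of its underside, on the flap.
- lock_axis (a point): Centre of the yellow disc's top face (85 mm above the table), on its upright axis; axes as the box. The disc is 90 mm across and 15 mm high, with a slot 20 mm wide right across its middle, open at both ends and down to a black floor; slot mouths are flared.
- lock_disc (a joint): Angle of the disc, rad, growing anticlockwise seen from above. At 0 and at 3.14 the slot is lined up with the bar (along the box's y); the bar enters if it is within about 0.15 of that. It starts between 0.65 and 2.5 and has stops at -0.35 and 3.5. Stiff enough to stay where it is left; about 2 N at a peg turns it.
- peg_a (a point): Upright black peg on the disc, 10 mm diameter (15 mm at its foot), standing 26 mm above the disc's top face, 34 mm from the axis, at right angles to the slot: on the box's +x side of the axis at angle 0, on its -x side at angle 3.14. Point: on the peg's axis 13 mm above the disc's top face (98 mm above the table).
- peg_b (a point): The other such peg, opposite peg_a on the disc.
- bar_tab (a point): Middle of the bar's blue upright tab: 34 mm wide (box x), 8 mm thick (box y), from 11 to 46 mm above the deck; the point is 28.5 mm above it. Axes as the bar, +y towards its nose. Starts at y = -222 to -234 mm in the box's frame, is at y = -87 mm when home (tab against guide). The bar (steel, loose, 14 mm wide, 12 mm high, 0.2 kg) lies in the channel and slides with a few newtons.
- bar_nose (a point): Middle of the bar's round front end, 172 mm ahead of the tab's middle, 6 mm above the deck. It starts just short of the disc and ends 85 mm beyond the disc's axis, 10 mm beyond the staple.
- tally_counter: Grey hand tally counter, 76 x 56 x 30 mm, loose on the red flap at about y = +141 mm of the box; origin at its underside. Bystander.
- pen: Red pen, 145 mm long, 12 mm wide, loose on the deck beside the channel, at about x = +50, y = -160 mm of the box, parallel to y; origin at its underside. Bystander.
- tape_roll: Roll of brown tape, 94 mm, 48 mm high, on the table to the left. Bystander.
- carton: Green and white folding carton 83 x 122 x 39 mm lying on the table to the right. Bystander.
- sachet: Green stick sachet, 132 x 31 mm, on the table to the left. Bystander.
- marker: White marker with black cap, 128 mm, on the table to the right. Bystander.

How it is judged:
On the way, in this order (a step that is already met when the one before it is completed fails the run):
1. the disc's slot is lined up with the bar (within 0.22 rad) while the bar's nose is still short of the disc's middle ((value of joint lock_disc between -0.22 and 0.22 rad or value of joint lock_disc between 2.9216 and 3.3616 rad) and y of bar_tab in the frame of reject_box below -0.18 m), for 0.1 s.
2. the bar is pushed through the slot and the staple (y of bar_tab in the frame of reject_box between -0.093 and -0.083 m and (value of joint lock_disc between -0.2 and 0.2 rad or value of joint lock_disc between 2.9416 and 3.3416 rad)), for 0.2 s.
At the end, for the whole second after the job is handed in: The bar is home: the middle of its tab within 4 to 6 mm of y = -87 mm in the box's frame, flat on the deck (4 mm, 0.06 rad) and at rest, the slot within 0.2 rad of the bar, and every bystander within 20 mm of where it lay (all of step 2 and angle between the y axis of bar_tab and the y axis of reject_box, either way round below 0.06 rad and angle between bar_tab's own z axis and vertical below 0.06 rad and z of bar_tab in the frame of reject_box between 0.0945 and 0.1025 m and linear speed of bar below 0.01 m/s and distance of each of tally_counter, pen, tape_roll, carton, sachet, marker from where it was at the start of the episode below 0.02 m); the robot touches nothing.
It fails at once if the bar is lifted or tipped (z of bar_tab in the frame of reject_box above 0.1065 m or angle between bar_tab's own z axis and vertical above 0.15 rad).
It fails at once if the bar is taken out of its channel (y of bar_tab in the frame of reject_box below -0.255 m or x of bar_tab in the frame of reject_box above 0.008 m or x of bar_tab in the frame of reject_box below -0.008 m).
It fails at once if the tally counter or pen on the box is disturbed or lifted (moved 20 mm) (distance of any of tally_counter, pen from where it was at the start of the episode above 0.02 m).
It fails at once if a thing on the table round the box is disturbed or lifted (moved 20 mm) (distance of any of tape_roll, carton, sachet, marker from where it was at the start of the episode above 0.02 m).
It also fails if it takes over 54 s, if anything falls off the work surface, if the arm or the gripper's body presses on something with over 40 N, if the wrist force passes 120 N, or if a joint passes its speed limit or range.

## Robot

A 6-joint arm with a two-finger parallel gripper is mounted at the origin on a cart in front of the work surface, level with it; the furniture and walls round the work are solid. World frame = base frame: x ahead of the robot, y to its left, z up, the work surface at z = 0. Lengths are in m, angles in rad, forces in N, time in s.
With the tool pointing down it reaches from about 0.325 to 0.775 m from the base axis. Payload 9.3 kg.
Tool frame: the origin (TCP) lies midway between the tips of the shut fingers; the grasp point (between the pads) lies 19 mm behind it; z points along the fingers, x is the direction in which the jaws open and shut, and the axes are right-handed (so a half turn about z gives the same grasp; the last joint's range is limited). The gripper opens to 85 mm and grips with 20 to 120 N. Pads are 22 mm wide; open, the fingers measure 114 mm over their backs; the gripper's body (76 mm by 85 mm) begins 54 mm behind the grasp point. The pads swing forward as they close: fully open they stand 13 mm farther back than shut.
Start: joints at [1.055, 0.259, 0.021, 1.334, 0, 1.418], TCP at [0.195, 0.514, 0.231] pointing down, gripper open.
Joint ranges: [-3.04, 3.04], [-0.91, 1.82], [-1.04, 1.36], [-1.92, 1.95], [-1.52, 1.45], [-3.14, 3.14]. Speed limits (rad/s): [2.22, 2.22, 2.79, 3.14, 3.14, 3.14].

## Interface

Orientations are given as a unit quaternion [x, y, z, w].
In Python, from plant import readout, imaging, sign_off, models gives the robot as it stands. The module is installed in compiled form; this text tells all that it offers.
- The arm moves only by the shell command python3 -m handwheel 'ROWS' [FORCE]. ROWS is JSON, a list of rows, each an object with "fingers": the opening, from -1 (shut) to 1 (fully open); "offset": the shift along the tool's x, y, z in mm, a list of three; "rot": the turn, a rotation vector about the tool's x, y, z in degrees, a list of three. In form: [{"fingers": fingers, "offset": [x, y, z], "rot": [wx, wy, wz]}, ...]. A call has 1 to 8 rows; each row is the pose to reach, as a shift and turn from the pose measured when the call began, along the tool's axes at that moment; what a row does not reach only later rows make up. A row lasts 1/12 s, in which the tool goes at most 41.7 mm and 7.16 degrees, less where a joint would pass 70% of its speed; a pose out of reach is approached as far as the arm can. A call with a gripper value outside its range is refused whole. The fingers move at their own pace and stop on an object; FORCE is the grip in N (left out, the last holds). Time passes only in rows, so rows that repeat a pose let the fingers close. It gives the time, the measured TCP pose, the force and the opening at its end, in the units of the state.
- readout.sense(): the state, without advancing time (a new reading comes with each control period).
- imaging.get_image(name): name is "scene" or "top" or "wrist"; returns a dict with "pixels" (420x560x3 uint8, blue, green, red), "fx", "fy", "cx", "cy" (pixels), "k1" (the pictures are not rectified: a ray, as slopes to the right and down, at radius r is drawn at 1 + k1 r^2 times it, then the intrinsics apply), "T" (4x4, takes a point from camera to world coordinates); the wrist camera has in their place "mount" (4x4, takes a point from camera to tool coordinates, whose origin is the TCP and whose axes are the tool frame's). Camera axes: x right, y up, looking along -z (the intrinsics and any distortion apply to the point x, -y, -z); pixel columns grow to the right and rows downward; lengths in m; the calibration is good to about 2 mm. A picture is of the moment at which its call begins: read the wrist's pose just before it. There is no depth.
- sign_off(): hands the job in, once; it reports no verdict.
Trained networks look in a picture, given as the dict that the camera call returned (one of the last four; its "shot" number tells which), for a name from the list of things; names that differ only in an ending like _2 or _b are one class to them, and where a whole thing is asked for, a point or a joint stands for the part that bears it (a point fixed in the world has none). Each returns a list of dicts, best first, with "confidence" (0 to 1); they miss things now and then, are a little off and sometimes report something else, mostly with a low value. They report only what shows in the picture. A call takes as long as a camera call.
- models.spot_in(picture, name): "bbox" ([left, top, width, height] in pixels, round what is visible of it).
- models.regions_of(picture, name): "region" (420x560 bool, what is visible of it) and "bbox" ([left, top, width, height] in pixels, round what is visible of it).
The state is a dict: "time": time; "joint_positions": joint angles; "qvel": joint speeds; "effort": joint torques, N m; "position": TCP position; "tcp_rot": TCP orientation; "ft_force": force on the tool from outside, world axes, zero at the start; "wrist_torque": the same for the moment, N m; "opening": finger opening in m.
Only numpy, scipy, OpenCV 4.12 (cv2) and the standard library are available. Lean on these libraries where they do the work, as an engineer would, in place of code of your own. Each camera call takes 0.05 s, during which the arm holds its last target.

## Working session

There is one attempt and no reset: what is moved stays moved. The work goes in short steps, Python scripts to look and compute and a shell command to move; the robot and the scene stay as the last step left them, time stands still between calls to the robot, and variables do not carry over. Pictures are saved under pics/ and viewed, and the job is handed in when it is done.

```bash
mkdir -p pics; python3 - <<'E'
from plant import readout, imaging, models
import cv2, json
s=readout.sense(); print({k:(v if not hasattr(v,'tolist') else v.tolist()) for k,v in s.items()})
import numpy as np
for n in ["scene","top"]:
    p=imaging.get_image(n); cv2.imwrite(f"pics/{n}0.png",p["pixels"]); print(n,p["fx"],p["fy"],p["cx"],p["cy"],p["k1"],np.round(p["T"],4).tolist())
    for o in ["reject_box","lock_disc","peg_a","bar_tab","guide","staple","pen"]:
        try: print(o,[(d["bbox"],round(d["confidence"],2)) for d in models.spot_in(p,o)][:3])
        except Exception as e: print(o,e)
E
```

```text
{'time': 0.0, 'joint_positions': [1.0553796924489545, 0.2591794875461978, 0.020770578207565085, 1.3337106118605462, 1.2759077419279898e-05, 1.4181861102358013], 'qvel': [0.0009411847026303987, 0.0007671019903257983, 4.0336163734680336e-05, 0.0005913840914924532, 0.0012600492603907633, 0.00036458731282639346], 'effort': [-0.0009371912892675027, -55.564656257629395, 34.45279240608215, 0.013714999076910317, -0.00020660439076891635, 1.2710948453786841e-05], 'position': [0.19506048462506928, 0.5139476039446311, 0.23067654660821413], 'tcp_rot': [0.8230731361340251, 0.5679350093303, -0.0005981170110677025, 0.0002828560297524084], 'ft_force': [0.6637151870555859, 1.0124989083995042, -0.5771031617797737], 'wrist_torque': [-0.002676758558565461, -0.0766787041378919, 0.002767788660188837], 'opening': 0.08556069698401833}
scene 476.74265805358317 476.74265805358317 287.81640513098193 207.51703239447505 -0.1590611725918402 [[-0.9117, 0.2112, -0.3524, -0.0137], [-0.4108, -0.4767, 0.7772, 1.1651], [-0.0038, 0.8533, 0.5213, 0.898], [0.0, 0.0, 0.0, 1.0]]
reject_box [([262.4, 180.0, 55.6, 89.9], 0.62)]
lock_disc [([280.7, 206.8, 27.5, 18.3], 0.69), ([272.2, 232.8, 13.3, 16.3], 0.23)]
peg_a [([281.4, 202.4, 24.6, 24.4], 0.65)]
bar_tab []
guide [([258.0, 180.9, 54.0, 90.7], 0.61)]
staple [([258.9, 182.3, 55.6, 91.3], 0.68)]
pen []
top 455.5422422339413 455.5422422339413 290.55180820989705 210.0401149464472 -0.007553630447166535 [[0.0231, 0.9914, -0.1288, 0.3496], [-0.9996, 0.0211, -0.0174, -0.0246], [-0.0145, 0.1292, 0.9915, 1.4356], [0.0, 0.0, 0.0, 1.0]]
reject_box [([226.5, 180.5, 160.0, 71.2], 0.7)]
lock_disc []
peg_a [([277.5, 206.3, 33.3, 27.1], 0.7)]
bar_tab [([321.6, 195.6, 51.8, 21.5], 0.76)]
guide [([231.0, 183.6, 152.8, 71.7], 0.58)]
staple [([231.4, 183.7, 152.7, 70.5], 0.93)]
pen [([325.1, 188.2, 41.9, 8.7], 0.45)]
```

View pics/scene0.png

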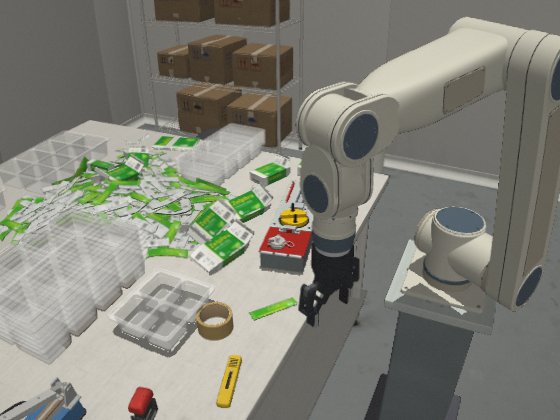

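View pics/top0.png

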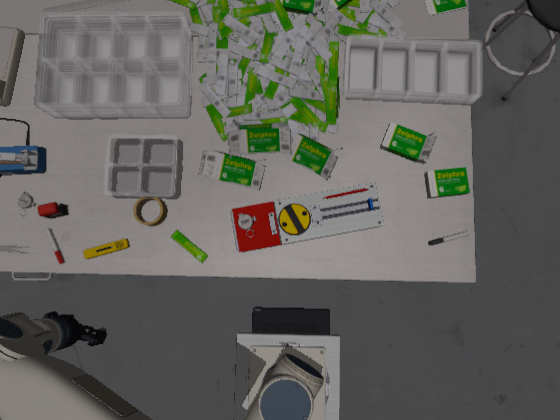

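```bash
python3 - <<'E'
import cv2
a=cv2.imread("pics/top0.png")[165:270,205:405]; cv2.imwrite("pics/top0z.png",cv2.resize(a,(800,420),interpolation=cv2.INTER_CUBIC))
E
```

```text
(no output)
```

View pics/top0z.png

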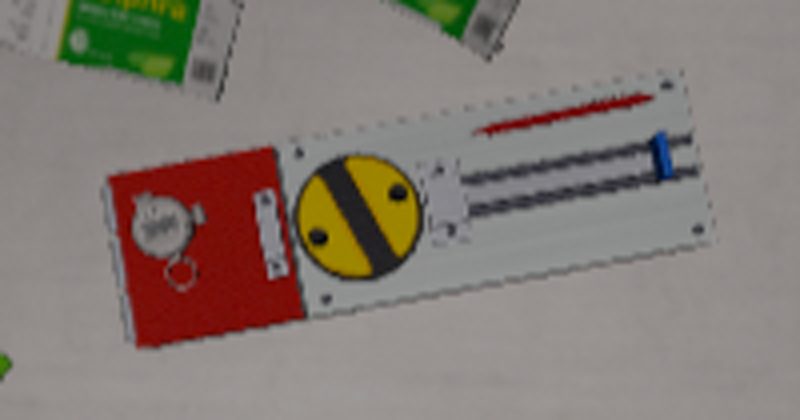

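The top view shows the disc at about (295,219), the pegs at (304,213) and (284,224), the blue tab at (370,204), and the pen at (346,193). The slot lies diagonally across the channel. Next I'll convert these pixels to world positions.

```bash
cat > h.py <<'E'
import numpy as np, cv2
from plant import readout, imaging, models
from scipy.spatial.transform import Rotation as R
def camT(p,s=None):
    if "T" in p: return np.array(p["T"])
    T=np.eye(4);T[:3,:3]=R.from_quat(s["tcp_rot"]).as_matrix();T[:3,3]=s["position"]
    return T@np.array(p["mount"])
def ray(p,T,uv):
    d=np.array([(uv[0]-p["cx"])/p["fx"],(uv[1]-p["cy"])/p["fy"]]); q=d.copy()
    for _ in range(20): q=d/(1+p["k1"]*(q@q))
    v=T[:3,:3]@np.array([q[0],-q[1],-1]); return T[:3,3],v
def atz(p,T,uv,z):
    o,v=ray(p,T,uv); return o+v*(z-o[2])/v[2]
def proj(p,T,X):
    c=np.linalg.inv(T)@np.append(X,1); q=np.array([c[0],-c[1]])/-c[2]; q=q*(1+p["k1"]*(q@q))
    return np.array([q[0]*p["fx"]+p["cx"],q[1]*p["fy"]+p["cy"]])
E
python3 - <<'E'
from h import *
p=imaging.get_image("top");T=camT(p)
z4=lambda u,v:(205+u/4,165+v/4)
P={"disc":(359,217,.085),"tab":(660,150,.116),"pegR":(398,190,.111),"pegL":(318,235,.111),"lidNW":(108,178,.07),"lidSW":(137,347,.07),"NE":(683,68,.07),"SE":(713,243,.07),"pen0":(475,131,.076),"pen1":(652,97,.076),"s0":(332,162,.085),"s1":(386,270,.085),"deckb":(275,148,.07),"deckb2":(308,318,.07)}
for k,(u,v,z) in P.items(): print(k,np.round(atz(p,T,z4(u,v),z),4))
E
```

```text
disc [ 0.4976 -0.0141  0.085 ]
tab [ 0.5481 -0.233   0.116 ]
pegR [ 0.5153 -0.0424  0.111 ]
pegL [0.4809 0.0153 0.111 ]
lidNW [0.5249 0.1767 0.07  ]
lidSW [0.3979 0.1499 0.07  ]
NE [ 0.6184 -0.2577  0.07  ]
SE [ 0.4854 -0.2801  0.07  ]
pen0 [ 0.5657 -0.1001  0.076 ]
pen1 [ 0.5945 -0.2333  0.076 ]
s0 [0.5386 0.007  0.085 ]
s1 [ 0.4585 -0.035   0.085 ]
deckb [0.5505 0.0508 0.07  ]
deckb2 [0.4224 0.0225 0.07  ]
```

```bash
python3 -m handwheel '[{"fingers":-1,"offset":[-27,29,-10],"rot":[0,0,3.5]},{"fingers":-1,"offset":[-54,58,-20],"rot":[0,0,7]},{"fingers":-1,"offset":[-81,87,-30],"rot":[0,0,10.5]},{"fingers":-1,"offset":[-108,116,-40],"rot":[0,0,14]},{"fingers":-1,"offset":[-135,145,-50],"rot":[0,0,17.5]},{"fingers":-1,"offset":[-162,174,-60],"rot":[0,0,21]},{"fingers":-1,"offset":[-189,203,-70],"rot":[0,0,24.5]},{"fingers":-1,"offset":[-216,232,-80],"rot":[0,0,28]}]'
python3 - <<'E'
from h import *
s=readout.sense(); M=R.from_quat(s["tcp_rot"]).as_matrix(); print(s["position"],np.round(M,3).tolist(), M.T@(np.array([.45,-.06,.33])-s["position"])*1000)
E
```

```text
time: 1.52
position: [0.3356, 0.2282, 0.312]
tcp_rot: [0.936, 0.351, 0.0, -0.0]
ft_force: [2.1, 0.5, 0.4]
opening: -0.0001
[0.33561147 0.22817335 0.31202992] [[0.754, 0.657, 0.001], [0.657, -0.754, 0.0], [0.001, 0.0, -1.0]] [-103.05911231  292.41650501  -17.97069208]
```

```bash
python3 -m handwheel '[{"fingers":-1,"offset":[-13,36,-3],"rot":[0,0,4]},{"fingers":-1,"offset":[-26,73,-6],"rot":[0,0,8]},{"fingers":-1,"offset":[-39,110,-9],"rot":[0,0,12]},{"fingers":-1,"offset":[-52,146,-12],"rot":[0,0,16]},{"fingers":-1,"offset":[-65,182,-15],"rot":[0,0,20]},{"fingers":-1,"offset":[-78,219,-18],"rot":[0,0,24]},{"fingers":-1,"offset":[-90,256,-18],"rot":[0,0,28]},{"fingers":-1,"offset":[-103,292,-18],"rot":[0,0,28]}]'
python3 - <<'E'
from h import *
s=readout.sense(); print(s["position"],R.from_quat(s["tcp_rot"]).as_euler("xyz"))
p=imaging.get_image("wrist"); cv2.imwrite("pics/w1.png",p["pixels"]); print(np.round(p["mount"],4).tolist(),p["fx"],p["k1"])
import pickle; pickle.dump((s,p),open("w1.pkl","wb"))
E
```

```text
time: 2.18
position: [0.4502, -0.0618, 0.3304]
tcp_rot: [0.994, 0.111, 0.001, 0.0]
ft_force: [0.5, 0.4, -0.0]
opening: 0.0002
[ 0.45015788 -0.06181128  0.33041273] [ 3.14124868e+00 -1.83721704e-03  2.23183296e-01]
[[1.0, -0.0011, 0.0006, 0.0002], [-0.0008, -0.948, -0.3183, -0.0822], [0.0009, 0.3183, -0.948, -0.1426], [0.0, 0.0, 0.0, 1.0]] 292.25817533123603 -0.03985335150445562
```

View pics/w1.png

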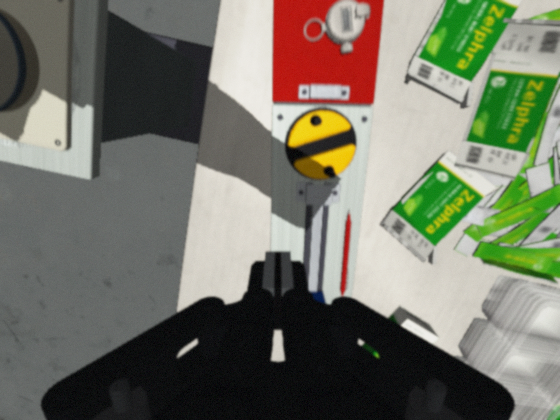

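The wrist view shows the disc at about (320,144), the pegs at (316,120) and (329,171), the staple at (324,92), the guide at (318,190) and the pen at (347,250). I'll fit the disc and slot here and in the top view, then triangulate.

```bash
python3 - <<'E'
from h import *; import pickle
s,pw=pickle.load(open("w1.pkl","rb")); Tw=camT(pw,s)
pt=imaging.get_image("top");Tt=camT(pt); cv2.imwrite("pics/top1.png",pt["pixels"])
def disc(p,T,roi,name):
    x,y,w,h=roi; hsv=cv2.cvtColor(p["pixels"],cv2.COLOR_BGR2HSV)
    m=cv2.inRange(hsv,(18,120,60),(36,255,255)); mm=np.zeros_like(m); mm[y:y+h,x:x+w]=m[y:y+h,x:x+w]
    pts=cv2.findNonZero(mm); hull=cv2.convexHull(pts)
    G=np.array([atz(p,T,q,.085)[:2] for q in hull[:,0]])
    (c,r)=cv2.minEnclosingCircle((G*1000).astype(np.float32)); print(name,"circle@.085",c,r)
    # slot: dark pixels inside 30mm
    yy,xx=np.mgrid[y:y+h,x:x+w]; g=[]
    v=hsv[...,2]
    for a,b in zip(xx.ravel(),yy.ravel()):
        X=atz(p,T,(a,b),.085)[:2]*1000
        d=X-np.array(c)
        if np.hypot(*d)<40 and not mm[b,a] : g.append(d)
    g=np.array(g); 
    # dominant line through centre by scanning angle
    best=max(np.linspace(0,np.pi,361),key=lambda t:(np.abs(-g[:,0]*np.sin(t)+g[:,1]*np.cos(t))<9).sum())
    print("slot world angle",best)
disc(pw,Tw,(275,95,95,95),"w"); disc(pt,Tt,(270,195,50,50),"t")
# triangulate by hand points
for n in ["peg_a","bar_tab","pen","staple","guide"]:
    for nm,p in (("w",pw),("t",pt)):
        try: print(n,nm,[(np.round(d["bbox"],1).tolist(),round(d["confidence"],2)) for d in models.spot_in(p,n)][:3])
        except Exception as e: print(n,nm,e)
a=pw["pixels"][70:310,240:400]; cv2.imwrite("pics/w1z.png",cv2.resize(a,None,fx=2.5,fy=2.5,interpolation=cv2.INTER_CUBIC))
E
```

```text
w circle@.085 (497.7261962890625, -12.445664405822754) 45.52131271362305
slot world angle 0.5235987755982988
t circle@.085 (497.7626647949219, 18.064760208129883) 30.14594268798828
slot world angle 1.3962634015954636
peg_a w [([290.7, 111.9, 62.1, 66.5], 0.56)]
peg_a t [([172.1, 233.1, 36.6, 32.1], 0.53)]
bar_tab w [([306.3, 200.9, 16.1, 102.6], 0.65)]
bar_tab t [([359.9, 197.9, 12.8, 13.5], 0.6), ([281.2, 209.4, 5.6, 16.8], 0.5)]
pen w [([339.3, 214.0, 15.0, 80.3], 0.85)]
pen t [([424.1, 168.7, 43.4, 32.2], 0.15)]
staple w [([270.8, 0.0, 115.6, 302.5], 0.89), ([303.7, 0.0, 67.2, 51.8], 0.27)]
staple t [([232.9, 182.2, 150.2, 72.3], 0.66)]
guide w [([270.3, 0.0, 111.0, 300.9], 0.67)]
guide t [([227.7, 183.8, 155.6, 69.2], 0.82)]
```

View pics/w1z.png

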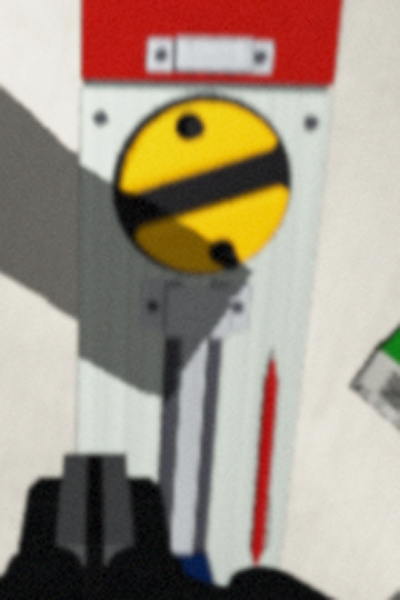

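```bash
python3 - <<'E'
from h import *; import pickle
s,pw=pickle.load(open("w1.pkl","rb")); Tw=camT(pw,s)
z=lambda u,v,h:atz(pw,Tw,(240+u/2.5,70+v/2.5),h)
for n,a,b in [("lidedge",(84,82,.07),(332,84,.07)),("left",(80,90,.07),(78,380,.07)),("right",(328,100,.07),(296,440,.07)),("screws",(100,118,.071),(310,122,.071)),("railL",(173,350,.078),(160,550,.078)),("railR",(214,350,.078),(203,550,.078)),("pen",(272,360,.076),(257,555,.076)),("pegs",(189,118,.111),(222,243,.111)),("pegs85",(190,130,.085),(226,262,.085))]:
    A=z(*a);B=z(*b);d=B-A; print(n,np.round(A,4),np.round(B,4),"ang",round(np.degrees(np.arctan2(d[1],d[0])),1))
E
```

```text
lidedge [0.4256 0.0253 0.07  ] [0.5525 0.0538 0.07  ] ang 12.6
left [0.4244 0.021  0.07  ] [ 0.4585 -0.1383  0.07  ] ang -77.9
right [0.5529 0.0456 0.07  ] [ 0.597  -0.1473  0.07  ] ang -77.1
screws [0.4378 0.0095 0.071 ] [0.5468 0.0327 0.071 ] ang 12.0
railL [ 0.5071 -0.1051  0.078 ] [ 0.5335 -0.2365  0.078 ] ang -78.6
railR [ 0.53   -0.0999  0.078 ] [ 0.5601 -0.2306  0.078 ] ang -77.0
pen [ 0.565  -0.0989  0.076 ] [ 0.5955 -0.228   0.076 ] ang -76.7
pegs [0.4785 0.0199 0.111 ] [ 0.5103 -0.0345  0.111 ] ang -59.7
pegs85 [0.4838 0.0144 0.085 ] [ 0.5209 -0.0478  0.085 ] ang -59.2
```

```bash
python3 -m handwheel '[{"fingers":-1,"offset":[16,-23,30],"rot":[0,0,6]},{"fingers":-1,"offset":[33,-47,60],"rot":[0,0,12]},{"fingers":-1,"offset":[49,-70,90],"rot":[0,0,19]},{"fingers":-1,"offset":[65,-94,120],"rot":[0,0,26]},{"fingers":-1,"offset":[65,-94,140],"rot":[0,0,33]},{"fingers":-1,"offset":[65,-94,170],"rot":[0,0,36.5]},{"fingers":-1,"offset":[65,-94,200],"rot":[0,0,36.5]},{"fingers":-1,"offset":[65,-94,200],"rot":[0,0,36.5]}]'
cat >> h.py <<'E'
C=np.array([.498,-.013]); psi=np.radians(12.6)
B=np.array([[np.cos(psi),-np.sin(psi)],[np.sin(psi),np.cos(psi)]])
def off(s,bx,by,z):
    M=R.from_quat(s["tcp_rot"]).as_matrix(); w=np.append(C+B@np.array([bx,by]),z)
    return np.round(M.T@(w-s["position"])*1000,1)
def inbox(w): return B.T@(np.array(w[:2])-C)
E
python3 - <<'E'
from h import *
s=readout.sense(); print(s["position"],inbox(s["position"]),np.degrees(R.from_quat(s["tcp_rot"]).as_euler("xyz")))
p=imaging.get_image("scene"); cv2.imwrite("pics/s2.png",cv2.resize(p["pixels"][150:310,200:400],None,fx=4,fy=4)[:600])
d=np.array([-.592,-.806])
print("down",off(s,.0076,.0566,.096))
for k in range(0,9):
    t=np.radians(107.5+72.5*k/8); pg=.034*np.array([np.cos(t),np.sin(t)]); q=pg-d*.016
    print(k,off(s,q[0],q[1],.096))
E
```

```text
time: 3.45
position: [0.4889, 0.0484, 0.1258]
tcp_rot: [0.979, -0.202, -0.003, 0.0]
ft_force: [-1.1, -1.0, -0.7]
opening: 0.0003
[0.48889704 0.04836999 0.12583936] [0.00450372 0.06187775] [179.89625716   0.34680943 -23.28093723]
down [ 5.8  2.4 29.8]
0 [ 5.6 16.4 29.8]
1 [ 2.8 21.  29.9]
2 [ 0.7 25.9 29.9]
3 [-0.6 31.1 29.9]
4 [-1.1 36.5 29.9]
5 [-0.7 41.9 29.9]
6 [ 0.5 47.1 29.9]
7 [ 2.6 52.1 29.9]
8 [ 5.4 56.6 29.9]
```

View pics/s2.png

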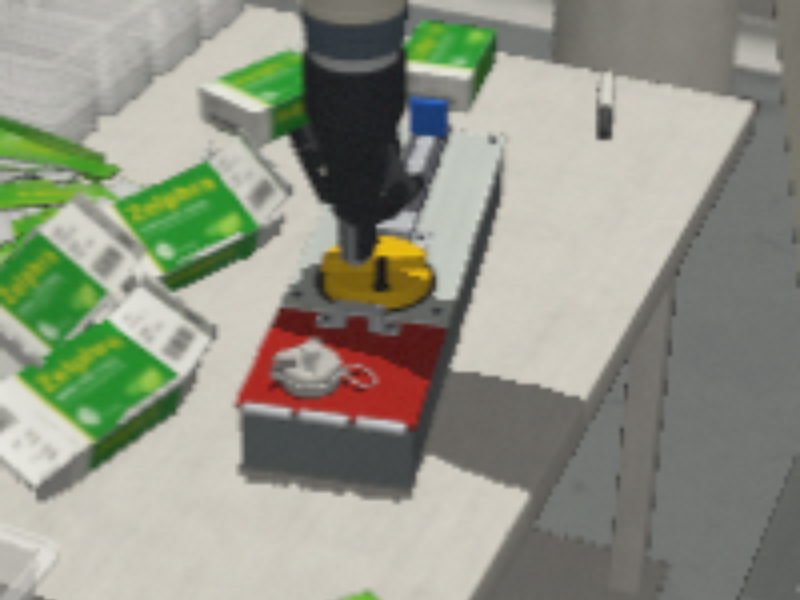

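```bash
python3 -m handwheel '[{"fingers":-1,"offset":[5,0,15],"rot":[0,0,0]},{"fingers":-1,"offset":[5,0,30],"rot":[0,0,0]},{"fingers":-1,"offset":[5,0,30],"rot":[0,0,0]}]'
python3 - <<'E'
from h import *
s=readout.sense(); print(s["position"],inbox(s["position"]),s["ft_force"])
d=np.array([-.592,-.806])
for k in range(0,9):
    t=np.radians(107.5+72.5*k/8); pg=.034*np.array([np.cos(t),np.sin(t)]); q=pg-d*.016
    print(k,off(s,q[0],q[1],.096))
E
```

```text
time: 3.75
position: [0.4944, 0.0461, 0.0986]
tcp_rot: [0.979, -0.202, -0.002, 0.0]
ft_force: [0.5, 0.9, 0.2]
opening: 0.0
[0.49443578 0.04612081 0.0985715 ] [0.00941842 0.0584745 ] [0.48118066 0.92729758 0.21300878]
0 [-0.5 16.6  2.6]
1 [-3.4 21.2  2.6]
2 [-5.5 26.1  2.6]
3 [-6.8 31.3  2.6]
4 [-7.2 36.7  2.6]
5 [-6.9 42.   2.7]
6 [-5.6 47.3  2.7]
7 [-3.6 52.2  2.7]
8 [-0.8 56.8  2.6]
```

```bash
python3 -m handwheel '[{"fingers":-1,"offset":[-1,10,2],"rot":[0,0,0]},{"fingers":-1,"offset":[-1,17,2],"rot":[0,0,0]},{"fingers":-1,"offset":[-3,21,2],"rot":[0,0,0]},{"fingers":-1,"offset":[-5,26,2],"rot":[0,0,0]},{"fingers":-1,"offset":[-7,31,2],"rot":[0,0,0]},{"fingers":-1,"offset":[-7,37,2],"rot":[0,0,0]},{"fingers":-1,"offset":[-7,42,2],"rot":[0,0,0]},{"fingers":-1,"offset":[-6,47,2],"rot":[0,0,0]}]'
python3 - <<'E'
from h import *
s=readout.sense(); print(s["position"],inbox(s["position"]),s["ft_force"])
p=imaging.get_image("scene"); cv2.imwrite("pics/s3.png",cv2.resize(p["pixels"][150:300,220:400],None,fx=4,fy=4))
p=imaging.get_image("top"); cv2.imwrite("pics/t3.png",cv2.resize(p["pixels"][165:270,205:405],None,fx=4,fy=4))
d=np.array([-.592,-.806])
for k in range(5,9):
    t=np.radians(107.5+72.5*k/8); pg=.034*np.array([np.cos(t),np.sin(t)]); q=pg-d*.016
    print(k,off(s,q[0],q[1],.096))
E
```

```text
time: 4.42
position: [0.4701, 0.0048, 0.0968]
tcp_rot: [0.979, -0.202, -0.002, 0.0]
ft_force: [0.6, 2.2, 0.5]
opening: -0.0001
[0.47007805 0.00477748 0.09684804] [-0.02337146  0.02344032] [0.60206313 2.22967609 0.5269824 ]
5 [-0.8 -5.6  0.8]
6 [ 0.4 -0.3  0.8]
7 [2.4 4.6 0.8]
8 [5.2 9.2 0.8]
```

View pics/s3.png

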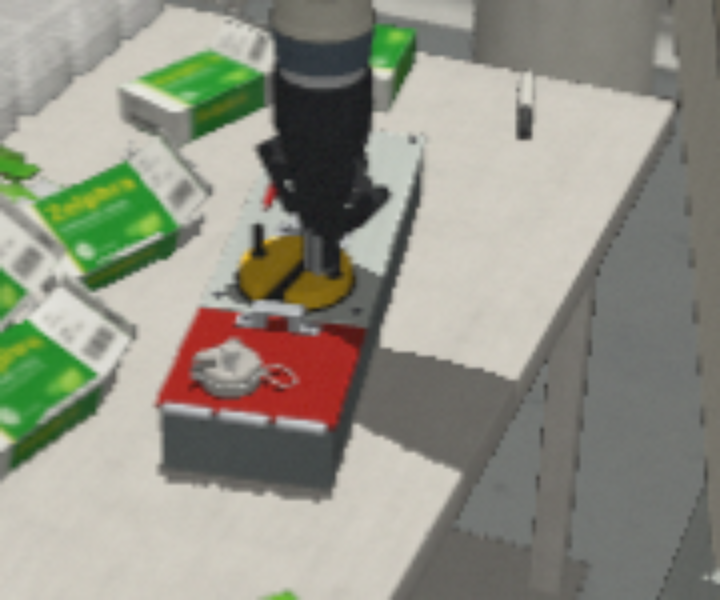

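View pics/t3.png

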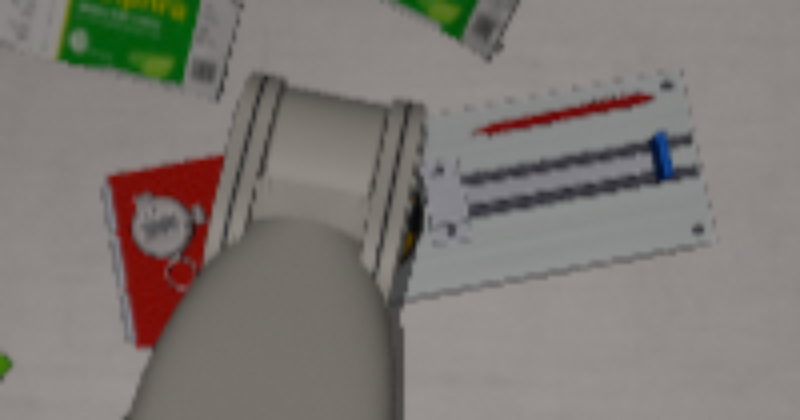

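The disc has turned most of the way: in the scene view the slot now runs roughly along the box, with the left peg at (258,240). I'll finish the arc.

```bash
python3 -m handwheel '[{"fingers":-1,"offset":[1,2,0],"rot":[0,0,0]},{"fingers":-1,"offset":[2,5,0],"rot":[0,0,0]},{"fingers":-1,"offset":[4,7,0],"rot":[0,0,0]},{"fingers":-1,"offset":[5,9,0],"rot":[0,0,0]},{"fingers":-1,"offset":[5,9,0],"rot":[0,0,0]}]'
python3 -m handwheel '[{"fingers":-1,"offset":[0,-20,0],"rot":[0,0,0]},{"fingers":-1,"offset":[0,-35,-10],"rot":[0,0,0]},{"fingers":-1,"offset":[0,-45,-40],"rot":[0,0,-5]},{"fingers":-1,"offset":[0,-45,-80],"rot":[0,0,-12]},{"fingers":-1,"offset":[0,-45,-120],"rot":[0,0,-19]},{"fingers":-1,"offset":[0,-45,-155],"rot":[0,0,-26]},{"fingers":-1,"offset":[0,-45,-160],"rot":[0,0,-33]},{"fingers":-1,"offset":[0,-45,-160],"rot":[0,0,-36]}]'
python3 - <<'E'
from h import *
s=readout.sense(); print(s["position"],inbox(s["position"]),s["ft_force"],np.degrees(R.from_quat(s["tcp_rot"]).as_euler("xyz")))
print(off(s,-.01,-.16,.29), off(s,0,-.28,.15))
E
```

```text
time: 4.93
position: [0.4715, -0.0063, 0.0966]
tcp_rot: [0.979, -0.202, -0.002, 0.001]
ft_force: [-0.1, 1.0, -0.1]
opening: -0.0001
time: 5.6
position: [0.4912, 0.0348, 0.2594]
tcp_rot: [0.993, 0.114, 0.0, 0.001]
ft_force: [-0.5, -0.3, -0.1]
opening: -0.0005
[0.49123783 0.03482774 0.25941439] [0.00383398 0.04815101] [-0.46792335 -0.32899728 -0.11764328] [ 1.79905706e+02 -1.70775882e-02  1.30858752e+01]
[-15.6 208.1 -30.2] [ -6.6 327.9 110. ]
```

```bash
python3 -m handwheel '[{"fingers":-1,"offset":[-3,40,-10],"rot":[0,0,0]},{"fingers":-1,"offset":[-6,80,-20],"rot":[0,0,0]},{"fingers":-1,"offset":[-15,120,-30],"rot":[0,0,0]},{"fingers":-1,"offset":[-25,150,-30],"rot":[0,0,0]},{"fingers":-1,"offset":[-25,150,-30],"rot":[0,0,0]}]'
python3 - <<'E'
from h import *; import pickle
s=readout.sense(); p=imaging.get_image("wrist");T=camT(p,s); pickle.dump((s,p),open("w2.pkl","wb"))
# rectify to box top plane z=.085
N=300; im=np.zeros((600,400,3),np.uint8)
mx=np.zeros((600,400),np.float32);my=mx.copy()
for i in range(600):
    for j in range(400):
        w=C+B@np.array([(j-200)*.0004,(150-i)*.0004+.03]); u=proj(p,T,np.append(w,.085)); mx[i,j],my[i,j]=u
cv2.imwrite("pics/r2.png",cv2.remap(p["pixels"],mx,my,cv2.INTER_LINEAR)); cv2.imwrite("pics/w2.png",p["pixels"]); print(s["position"],inbox(s["position"]))
p=imaging.get_image("top"); cv2.imwrite("pics/t4.png",cv2.resize(p["pixels"][165:270,205:405],None,fx=4,fy=4))
E
```

```text
time: 6.02
position: [0.5009, -0.122, 0.2896]
tcp_rot: [0.994, 0.112, 0.0, 0.002]
ft_force: [-0.5, 1.0, -0.1]
opening: -0.0001
[ 0.50093855 -0.122       0.28963361] [-0.02090983 -0.10701595]
```

View pics/r2.png

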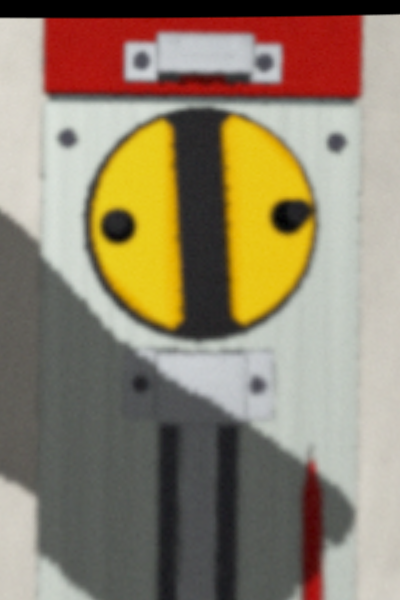

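View pics/t4.png

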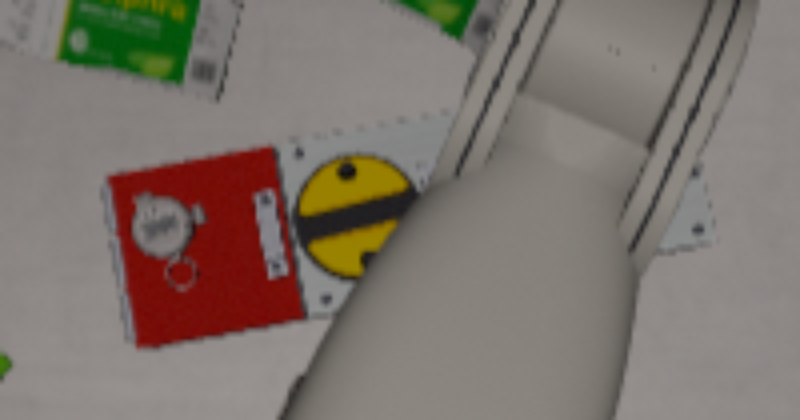

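The rectified view shows the disc slot running from about (198,120) to (207,325), roughly 0.05 rad from the bar's line, so it is aligned. Now I'll go behind the tab.

```bash
python3 - <<'E'
from h import *
s=readout.sense(); print(off(s,0,-.275,.14), off(s,0,-.275,.088))
E
```

```text
[ 19.4 171.6 149.7] [ 19.4 171.5 201.7]
```

```bash
python3 -m handwheel '[{"fingers":-1,"offset":[5,40,0],"rot":[0,0,0]},{"fingers":-1,"offset":[10,80,10],"rot":[0,0,0]},{"fingers":-1,"offset":[15,118,25],"rot":[0,0,0]},{"fingers":-1,"offset":[19,150,45],"rot":[0,0,0]},{"fingers":-1,"offset":[19,172,75],"rot":[0,0,0.5]},{"fingers":-1,"offset":[19,172,110],"rot":[0,0,0.5]},{"fingers":-1,"offset":[19,172,145],"rot":[0,0,0.5]},{"fingers":-1,"offset":[19,172,145],"rot":[0,0,0.5]}]'
python3 - <<'E'
from h import *; import pickle
s=readout.sense(); p=imaging.get_image("wrist");T=camT(p,s); cv2.imwrite("pics/w3.png",p["pixels"]); print(s["position"],inbox(s["position"]),np.degrees(R.from_quat(s["tcp_rot"]).as_euler("xyz"))); print(off(s,0,-.275,.088))
E
```

```text
time: 6.78
position: [0.5552, -0.2792, 0.1375]
tcp_rot: [0.994, 0.109, -0.004, -0.003]
ft_force: [-0.3, 1.1, -0.7]
opening: 0.0004
[ 0.5552014  -0.27917723  0.13754694] [-0.00224096 -0.27224492] [-179.6199071     0.45651603   12.46373552]
[ 2.6  3.1 49.5]
```

View pics/w3.png

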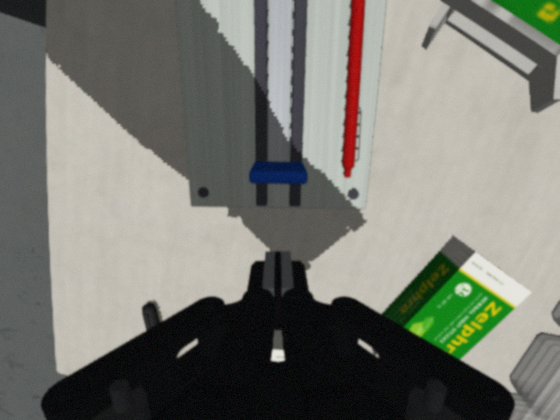

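The tab is at (278,172), directly ahead of the fingertips at (278,258). I'll descend behind it.

```bash
python3 -m handwheel '[{"fingers":-1,"offset":[2,3,18],"rot":[0,0,0]},{"fingers":-1,"offset":[2,3,36],"rot":[0,0,0]},{"fingers":-1,"offset":[2,3,50],"rot":[0,0,0]},{"fingers":-1,"offset":[2,3,50],"rot":[0,0,0]},{"fingers":-1,"offset":[2,3,50],"rot":[0,0,0]}]'
python3 - <<'E'
from h import *
s=readout.sense(); print(inbox(s["position"]),s["position"],s["ft_force"],np.degrees(R.from_quat(s["tcp_rot"]).as_euler("xyz")))
for y in (-.24,-.2,-.15,-.106,-.102): print(y,off(s,0,y,.088))
E
```

```text
time: 7.25
position: [0.5596, -0.2818, 0.0938]
tcp_rot: [0.994, 0.109, -0.002, -0.001]
ft_force: [0.2, -0.2, 0.2]
opening: -0.0001
[ 0.00146905 -0.27572299] [ 0.55958077 -0.28176222  0.09377899] [ 0.22517024 -0.20653156  0.23525919] [-179.8723195     0.22613505   12.54533489]
-0.24 [ -1.5 -35.7   5.9]
-0.2 [ -1.5 -75.7   6. ]
-0.15 [  -1.6 -125.7    6.1]
-0.106 [  -1.6 -169.7    6.2]
-0.102 [  -1.6 -173.7    6.2]
```

```bash
python3 -m handwheel '[{"fingers":-1,"offset":[-1,-8,5],"rot":[0,0,0]},{"fingers":-1,"offset":[-1,-16,5],"rot":[0,0,0]},{"fingers":-1,"offset":[-1,-24,5],"rot":[0,0,0]},{"fingers":-1,"offset":[-1,-31,5],"rot":[0,0,0]},{"fingers":-1,"offset":[-1,-37,5],"rot":[0,0,0]},{"fingers":-1,"offset":[-1,-43,5],"rot":[0,0,0]},{"fingers":-1,"offset":[-1,-50,5],"rot":[0,0,0]},{"fingers":-1,"offset":[-1,-57,5],"rot":[0,0,0]}]'
python3 - <<'E'
from h import *
s=readout.sense(); print(inbox(s["position"]),s["position"],s["ft_force"]); print(off(s,0,-.102,.088))
p=imaging.get_image("wrist"); cv2.imwrite("pics/w4.png",p["pixels"])
E
```

```text
time: 7.92
position: [0.5462, -0.2259, 0.0891]
tcp_rot: [0.994, 0.109, -0.002, -0.001]
ft_force: [0.0, -1.2, 0.1]
opening: -0.0001
[ 0.00058687 -0.21823968] [ 0.54618025 -0.22585574  0.08909805] [ 0.01216387 -1.24027305  0.14306162]
[  -0.7 -116.2    1.3]
```

View pics/w4.png

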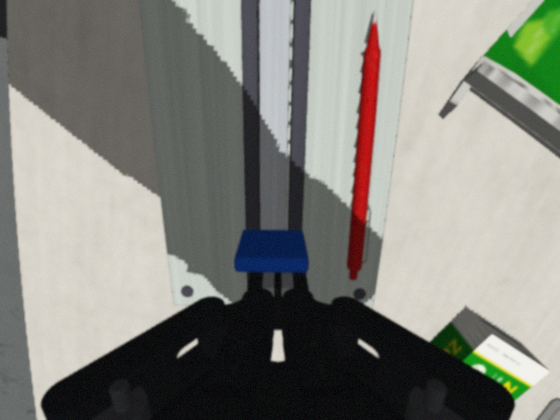

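The tab is now at (272,250), square against the fingers, and the push force is low. I'll keep pushing.

```bash
python3 -m handwheel '[{"fingers":-1,"offset":[0,-7,1],"rot":[0,0,0]},{"fingers":-1,"offset":[0,-14,1],"rot":[0,0,0]},{"fingers":-1,"offset":[0,-21,1],"rot":[0,0,0]},{"fingers":-1,"offset":[0,-28,1],"rot":[0,0,0]},{"fingers":-1,"offset":[0,-35,1],"rot":[0,0,0]},{"fingers":-1,"offset":[0,-42,1],"rot":[0,0,0]},{"fingers":-1,"offset":[0,-49,1],"rot":[0,0,0]},{"fingers":-1,"offset":[0,-56,1],"rot":[0,0,0]}]'
python3 - <<'E'
from h import *
s=readout.sense(); print(inbox(s["position"]),s["position"],s["ft_force"]); print(off(s,0,-.102,.088))
p=imaging.get_image("wrist"); cv2.imwrite("pics/w5.png",p["pixels"])
E
```

```text
time: 8.63
position: [0.5334, -0.1692, 0.0882]
tcp_rot: [0.994, 0.11, -0.002, -0.001]
ft_force: [0.4, -1.1, -0.6]
opening: 0.0
[ 0.00044345 -0.16011318] [ 0.53336038 -0.1691604   0.08818364] [ 0.39957325 -1.0768121  -0.60552984]
[ -0.5 -58.1   0.4]
```

View pics/w5.png

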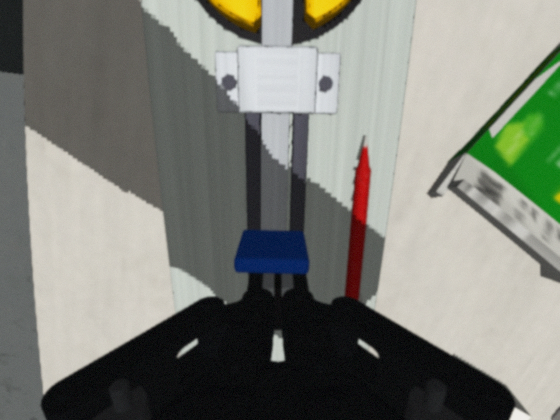

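The bar has entered the slot, visible at about (278,15). I'll continue.

```bash
python3 -m handwheel '[{"fingers":-1,"offset":[0,-7,0],"rot":[0,0,0]},{"fingers":-1,"offset":[0,-14,0],"rot":[0,0,0]},{"fingers":-1,"offset":[0,-21,0],"rot":[0,0,0]},{"fingers":-1,"offset":[0,-28,0],"rot":[0,0,0]},{"fingers":-1,"offset":[0,-35,0],"rot":[0,0,0]},{"fingers":-1,"offset":[0,-42,0],"rot":[0,0,0]},{"fingers":-1,"offset":[0,-48,0],"rot":[0,0,0]},{"fingers":-1,"offset":[0,-52,0],"rot":[0,0,0]}]'
python3 - <<'E'
from h import *
s=readout.sense(); print(inbox(s["position"]),s["position"],s["ft_force"]); print(off(s,0,-.102,.088))
p=imaging.get_image("wrist"); cv2.imwrite("pics/w6.png",p["pixels"])
E
```

```text
time: 9.35
position: [0.5214, -0.1165, 0.0885]
tcp_rot: [0.994, 0.11, -0.002, -0.002]
ft_force: [0.5, -1.1, 0.4]
opening: 0.0003
[ 0.00030016 -0.10615241] [ 0.52144936 -0.11653044  0.08847293] [ 0.46681147 -1.09705615  0.4047687 ]
[-0.3 -4.2  0.5]
```

View pics/w6.png

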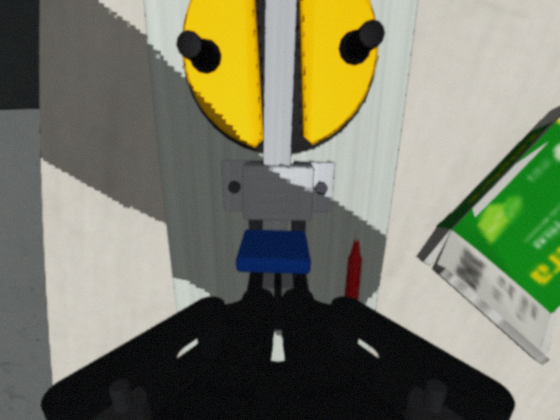

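```bash
python3 -m handwheel '[{"fingers":-1,"offset":[0,-2,0],"rot":[0,0,0]},{"fingers":-1,"offset":[0,-4,0],"rot":[0,0,0]},{"fingers":-1,"offset":[0,-5,0],"rot":[0,0,0]},{"fingers":-1,"offset":[0,-5,0],"rot":[0,0,0]}]'
python3 -c "
from h import *
s=readout.sense(); print(inbox(s['position']),s['ft_force'])"
```

```text
time: 9.73
position: [0.52, -0.111, 0.0884]
tcp_rot: [0.994, 0.11, -0.003, -0.002]
ft_force: [-0.3, 0.2, -0.0]
opening: -0.0003
[ 9.32831855e-05 -1.00479856e-01] [-0.31321945  0.20031363 -0.01408966]
```

```bash
python3 -m handwheel '[{"fingers":-1,"offset":[0,-1,0],"rot":[0,0,0]},{"fingers":-1,"offset":[0,-2,0],"rot":[0,0,0]},{"fingers":-1,"offset":[0,-3,0],"rot":[0,0,0]}]'
python3 -c "
from h import *
s=readout.sense(); print(inbox(s['position']),s['ft_force'])
p=imaging.get_image('wrist'); cv2.imwrite('pics/w7.png',p['pixels'])"
```

```text
time: 9.98
position: [0.5197, -0.1096, 0.0886]
tcp_rot: [0.994, 0.11, -0.002, -0.0]
ft_force: [2.3, -11.2, -1.3]
opening: 0.0002
[ 0.00013073 -0.09901562] [  2.28987623 -11.18311041  -1.30725474]
```

View pics/w7.png

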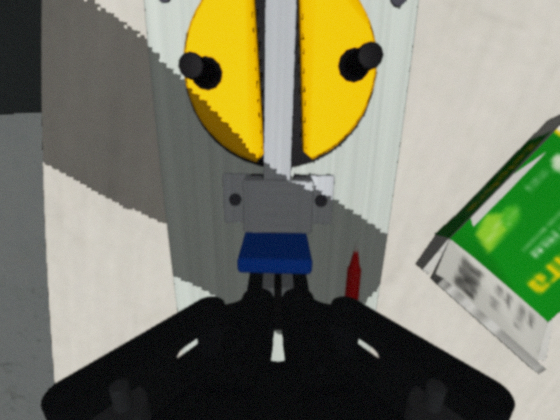

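The force has risen to 11 N and the tab sits against the guide, so the bar is home. I'll hold briefly, then back off, lift and inspect.

```bash
python3 -m handwheel '[{"fingers":-1,"offset":[0,0,0],"rot":[0,0,0]},{"fingers":-1,"offset":[0,0,0],"rot":[0,0,0]},{"fingers":-1,"offset":[0,0,0],"rot":[0,0,0]},{"fingers":-1,"offset":[0,5,0],"rot":[0,0,0]},{"fingers":-1,"offset":[0,20,0],"rot":[0,0,0]},{"fingers":-1,"offset":[0,40,0],"rot":[0,0,0]},{"fingers":-1,"offset":[0,50,-30],"rot":[0,0,0]},{"fingers":-1,"offset":[0,70,-65],"rot":[0,0,0]}]'
python3 -m handwheel '[{"fingers":-1,"offset":[0,25,-30],"rot":[0,0,0]},{"fingers":-1,"offset":[0,50,-60],"rot":[0,0,0]},{"fingers":-1,"offset":[0,70,-95],"rot":[0,0,0]},{"fingers":-1,"offset":[0,80,-125],"rot":[0,0,0]},{"fingers":-1,"offset":[0,80,-125],"rot":[0,0,0]}]'
python3 - <<'E'
from h import *
s=readout.sense(); p=imaging.get_image("wrist");T=camT(p,s)
cv2.imwrite('pics/w8.png',p['pixels'])
def rect(p,T,z,n):
    mx=np.zeros((600,400),np.float32);my=mx.copy()
    for i in range(600):
        for j in range(400):
            w=C+B@np.array([(j-200)*.0004,(300-i)*.0004-.02]); mx[i,j],my[i,j]=proj(p,T,np.append(w,z))
    cv2.imwrite(n,cv2.remap(p["pixels"],mx,my,cv2.INTER_LINEAR))
rect(p,T,.116,"pics/r8.png"); print(inbox(s["position"]),s["position"],s["ft_force"])
p=imaging.get_image("top"); cv2.imwrite("pics/t8.png",cv2.resize(p["pixels"][165:270,205:405],None,fx=4,fy=4))
E
```

```text
time: 10.7
position: [0.5339, -0.178, 0.1522]
tcp_rot: [0.994, 0.11, -0.005, -0.002]
ft_force: [1.3, -0.1, 0.4]
opening: 0.0003
time: 11.12
position: [0.554, -0.2605, 0.2823]
tcp_rot: [0.994, 0.109, -0.002, 0.001]
ft_force: [0.4, -0.7, -0.1]
opening: -0.0003
[ 0.0006866  -0.25377527] [ 0.55402943 -0.26051376  0.2822619 ] [ 0.35624379 -0.66786056 -0.07610345]
```

View pics/r8.png

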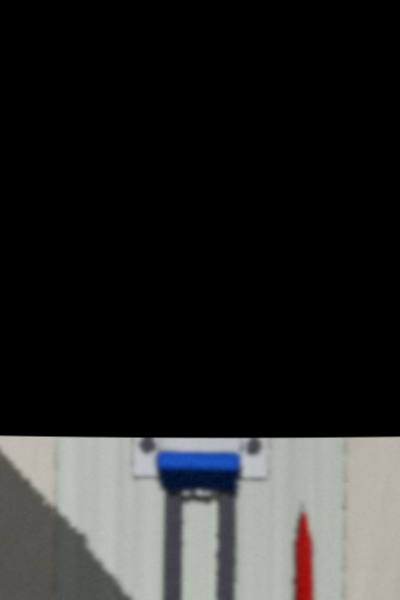

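View pics/w8.png

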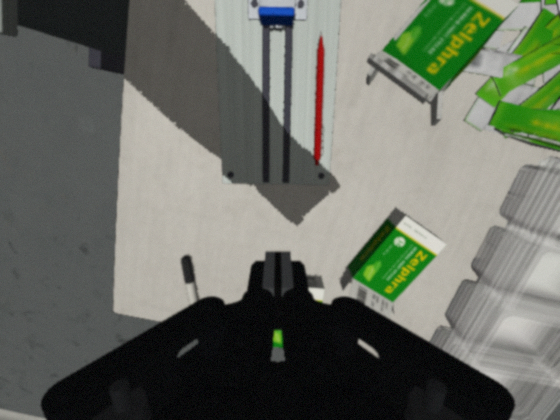

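View pics/t8.png

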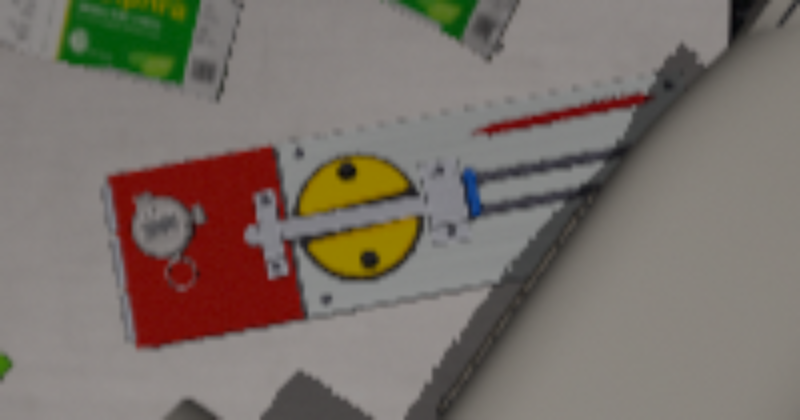

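The top view shows the nose beyond the staple at (252,235), the tab against the guide at (472,192), and the counter and pen where they were. One numeric check, then I'll hand in.

```bash
python3 - <<'E'
from h import *
from plant import sign_off
p=imaging.get_image("top");T=camT(p)
f=lambda u,v,z:inbox(atz(p,T,(205+u/4,165+v/4),z))
print("tab",f(471,188,.116),"nose",f(247,236,.076),"pegs",f(347,171,.111),f(370,260,.111))
s=readout.sense(); print(s["ft_force"],np.abs(s["qvel"]).max())
sign_off()
E
```

```text
tab [ 0.00076494 -0.08476684] nose [0.00285094 0.08402071] pegs [0.03156206 0.00136342] [-0.03593863 -0.00225255]
[-0.52533368 -0.18731244 -0.11747138] 0.03918932664071408
the job is handed in; nothing more can be done
```

The reject box is locked, and I handed the job in after about 11 s of robot time; the sign-off gives no verdict.

I pushed peg_a anticlockwise until the slot lined up near angle 3.14, about 0.05 rad off. Then I pushed the bar by its blue tab through the slot and staple until it stopped against the guide at about 11 N. I backed the hand off and lifted it about 0.2 m clear.

Last checks, from the top and wrist cameras:
- **Tab:** measured at y = -85 mm in the box's frame. Home is -87 mm, and the difference is within the camera's error.
- **Nose:** y = +84 mm, beyond the staple. Expected was +85 mm.
- **Slot:** the pegs show it within about 0.06 rad of the bar.
- **Bystanders:** the counter and pen looked unmoved in the final pictures. I did not measure the tape, carton, sachet or marker again, but the arm never went near them.
- **Hand:** clear of everything, with force readings near zero.

No check failed. The networks' finds for the guide, the staple and the pegs were too coarse to use, so those positions came from my own readings of the pictures.

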